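Set the book cradle's spine gap to the middle notch

TASK

Set the spine gap of the book cradle to its middle setting: with the fingertips, push the outer edge of the sprung right-hand plate inward, towards the fixed plate, until the stop pin has dropped behind the second of the three teeth but not the third, then let go so that the plate springs back and stays latched there. The plate is only pushed, nothing is gripped or lifted: keep off the book, the weight, the jar and the brush.

Things in the scene. Friction and masses are not known exactly. Their poses are not given: they have to be found in the camera images.
- cradle: book cradle fixed to the table: base plate 305 x 450 x 12 mm, on it two felt-topped plates (tops 64 mm up) with the open spine gap between. Origin on the table (base spans x -145..160, y -225..225 mm). x points away from the robot along the gap, y left, from the sprung right-hand plate to the fixed one, z up. Two rails under the plates run along y at x -70 and 60, 16 mm wide, tops 22 mm up
- plate (a joint): travel of the sprung right-hand plate along cradle +y, m: 0 = fully out (gap 83 mm), more = pushed inward, end stop 0.068; spring 5 N at 0, 8 N at 0.040. The stop pin drops behind a tooth as it passes 0.020, 0.040 and 0.060; let go, the plate springs back to the last tooth passed and stays: 0.020, 0.040 (middle setting) or 0.060; no tooth passed: 0. Starts at 0. A push takes up to 15 N
- push_pad (a point): centre of the outer face of the black rubber push pad in the middle of the sprung plate's outer (right-hand) edge; moves with the plate. Pad 100 mm long along cradle x, 30 mm high (27 to 57 mm above the table), face looking along cradle -y; the point is 42 mm above the table. Beside it is free table; once over the base a fingertip must stay more than 12 mm up
- stop_pin (a joint): angle of the sprung stop-pin arm on the base beyond the sprung plate's far edge, where the plate's toothed bar (three saw teeth, 7 mm deep, 20 mm apart) runs past it, rad: about 0 = pin down in a notch, about 0.15 = pin lifted on a tooth's crest. Also, on the base's near edge a pointer on the plate runs along a white strip with four lines 20 mm apart: plate at 0, 0.020, 0.040 (the longer line), 0.060
- release_post (a point): top centre of the round finger post (16 mm across, top 57 mm above the table) on the tail of the stop-pin arm, at about cradle x 145, y -154 mm. Only for starting over: pushing it about 8 mm along cradle -x lifts the pin and the plate runs out to 0
- volume: thick closed book, 230 x 140 x 47 mm, lying on the table left of the cradle; origin at the middle of its underside. Leave it alone
- weight: round brass paperweight with a knob, 54 mm across, 54 mm high, standing on the fixed plate; origin at the middle of its underside. Leave it alone
- jar: lidded glass jar, 58 mm across, 68 mm high, on the table to the right of the cradle; origin at the middle of its underside. Leave it alone
- brush: flat brush with a wooden handle, 160 mm long, lying along its x axis on the table to the right of the cradle; origin at the middle of its underside. Leave it alone

How it is judged:
By the outcome, as a careful person would: the job done as asked, in the order asked, and still so for the second after the job is handed in, with the robot touching nothing.
It also fails if it takes over 38 s, if anything falls off the work surface, if the arm or the gripper's body presses on something with over 40 N, if the wrist force passes 120 N, or if a joint passes its speed limit or range.

ROBOT

A 6-joint arm with a two-finger parallel gripper is mounted at the origin on the work surface. World frame = base frame: x ahead of the robot, y to its left, z up, the work surface at z = 0. Lengths are in m, angles in degrees, forces in N, time in s.
With the tool pointing down it reaches from about 0.4 to 0.825 m from the base axis. Payload 7 kg.
Tool frame: the origin (TCP) lies between the finger pads; the fingertips stand 19 mm ahead of it and the grasp point (between the pads) is the TCP; z points along the fingers, y is the line along which they close (so a half turn about z gives the same grasp; the last joint's range is limited). The gripper opens to 88 mm and grips with 3 to 60 N. Pads are 19 mm wide; open, the fingers measure 130 mm over their backs; the gripper's body (78 mm by 193 mm) begins 47 mm behind the grasp point.
Start: joints at [86.064, 20.546, 0.682, 0, -70.136, -16.507], TCP at [0.236, 0.632, 0.246] pointing down, gripper open.
Joint ranges: [-176.03, 176.03], [-82.01, 121.73], [-58.28, 71.71], [-173.87, 95.51], [-174.79, -0.11], [-173.66, 173.66]. Speed limits (degrees/s): [136.94, 136.94, 172.46, 180, 180, 180].

INTERFACE

Orientations are given as [roll, pitch, yaw] about the fixed x, y, z axes, in that order (R = Rz(yaw) Ry(pitch) Rx(roll)).
In Python, from plant import r gives the robot as it stands. The module is installed in compiled form; this text tells all that it offers.
- The arm moves only by the shell command python3 -m pendant 'ROWS' [OPENING] [FORCE]. ROWS is JSON, a list of rows, each a list of 6 numbers: the shift along the tool's x, y, z in mm, then the turn, a rotation vector about the tool's x, y, z in rad. In form: [[tx, ty, tz, wx, wy, wz], ...]. A call has 1 to 20 rows; each row is the pose to reach, as a shift and turn from the pose commanded when the call began, along the tool's axes at that moment; what a row does not reach only later rows make up. A row lasts 1/8 s, in which the tool goes at most 62.5 mm and 10.7 degrees, less where a joint would pass 70% of its speed; a pose out of reach is approached as far as the arm can. A call with a gripper value outside its range is refused whole. OPENING is the finger opening in mm, from 0 to 87.6, set as the call begins (- or left out, the last holds). The fingers move at their own pace and stop on an object; FORCE is the grip in N (left out, the last holds). Time passes only in rows, so rows that repeat a pose let the fingers close. It gives the time, the measured TCP pose, the force, the opening and the grip force at its end, in the units of the state.
- r.get_state(): the state, without advancing time (a new reading comes with each control period).
- r.capture(name): name is "scene" or "side" or "wrist"; returns the picture (420x560x3 uint8, red, green, blue); there is no depth.
- r.camera_params(name): a dict with "mtx" (3x3 intrinsics, pixels), "rvec" (rotation vector, rad) and "tvec" (3), from world to camera coordinates, as OpenCV has them; the wrist camera has in their place "mount" (4x4, takes a point from camera to tool coordinates, whose origin is the TCP and whose axes are the flange's). Camera axes: x right, y down, z forward; pixel columns grow to the right and rows downward; lengths in m; the calibration is good to about 2 mm. The wrist camera is an equidistant fisheye: a pixel r from the principal point sees the ray r / f radians off the axis. A picture is of the moment at which its call begins: read the wrist's pose just before it. camera_params takes no time and is no camera call.
- r.close_job(): hands the job in; it is judged then, once.
The state is a dict: "time_s": time; "joints": joint angles; "qd": joint speeds; "joint_torque": joint torques, N m; "tcp_pos": TCP position; "eef_rot": TCP orientation; "contact_force": force on the tool from outside, world axes, zero at the start; "moment": the same for the moment, N m; "gripper_width": finger opening in m; "gripper_force": force on a finger pad.
Only numpy, scipy, OpenCV 4.12 (cv2) and the standard library are available. Lean on these libraries where they do the work, as an engineer would, in place of code of your own. Each camera call takes 0.05 s, during which the arm holds its last target. There are 200 camera calls.

## Working session

There is one attempt and no reset: what is moved stays moved. The work goes in short steps, Python scripts to look and compute and a shell command to move; the robot and the scene stay as the last step left them, time stands still between calls to the robot, and variables do not carry over. Pictures are saved under pics/ and viewed, at most 10 in all, crops included, and the job is handed in when it is done.

```bash
mkdir -p pics
python3 - <<'E'
from plant import r
import cv2,numpy as np
s=r.get_state();print(s)
for n in("scene","side"):
    im=r.capture(n);cv2.imwrite(f"pics/{n}0.png",im[:,:,::-1])
    p=r.camera_params(n);R=cv2.Rodrigues(np.array(p["rvec"],float))[0];print(n,p,"pos",-R.T@np.array(p["tvec"]).ravel())
print(r.camera_params("wrist"))
E
```

```text
{'time_s': 0.0, 'joints': array([ 8.60666615e+01,  2.05917158e+01,  6.33382210e-01, -1.95928802e-02,
       -7.01374723e+01, -1.65067123e+01]), 'qd': array([ 0.04259313,  0.02285542, -0.02157467, -0.06669279, -0.04543322,
        0.00969783]), 'joint_torque': array([ 3.24154826e-04, -5.82714415e+01,  2.93053883e+01,  6.99757263e+00,
        7.02723657e-03, -1.67411736e-04]), 'tcp_pos': array([0.23559531, 0.63204838, 0.2446182 ]), 'eef_rot': array([ 1.79902909e+02, -9.56422376e-03, -2.04467150e+01]), 'contact_force': array([ 0.74030217, -0.72295533,  0.06326933]), 'moment': array([ 0.02301546,  0.01810237, -0.0606259 ]), 'gripper_force': 0.0, 'gripper_width': 0.08742525220695677}
scene {'mtx': array([[485.32297915,   0.        , 278.10782849],
       [  0.        , 485.32297915, 204.56986444],
       [  0.        ,   0.        ,   1.        ]]), 'rvec': array([ 1.95176195,  1.89441958, -0.51572711]), 'tvec': array([-0.09027665, -0.4298577 ,  1.49408739])} pos [1.1255598  0.06248208 1.07444673]
side {'mtx': array([[380.20640256,   0.        , 280.1725129 ],
       [  0.        , 380.20640256, 198.51177253],
       [  0.        ,   0.        ,   1.        ]]), 'rvec': array([ 2.36215977, -0.540706  ,  0.21701111]), 'tvec': array([-0.43259685,  0.28494114,  0.73145636])} pos [ 0.26334197 -0.43441904  0.73843821]
{'mtx': array([[325.1922621 ,   0.        , 276.83367954],
       [  0.        , 325.1922621 , 209.63076023],
       [  0.        ,   0.        ,   1.        ]]), 'mount': array([[-9.66881288e-04, -9.55090209e-01, -2.96313613e-01,
         7.90283203e-02],
       [ 9.99999523e-01, -8.82782500e-04, -4.17611268e-04,
         8.78360253e-04],
       [ 1.37275961e-04, -2.96313875e-01,  9.55090607e-01,
        -1.40769903e-01],
       [ 0.00000000e+00,  0.00000000e+00,  0.00000000e+00,
         1.00000000e+00]])}
```

View pics/scene0.png

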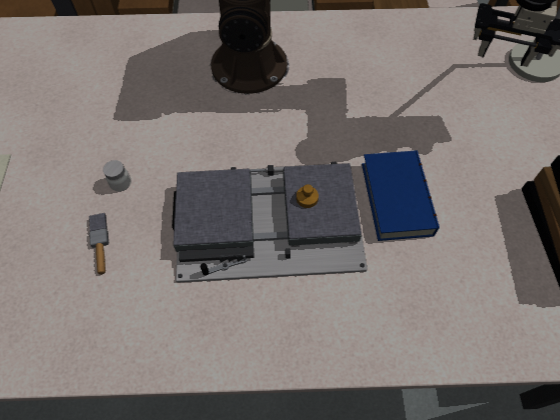

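View pics/side0.png

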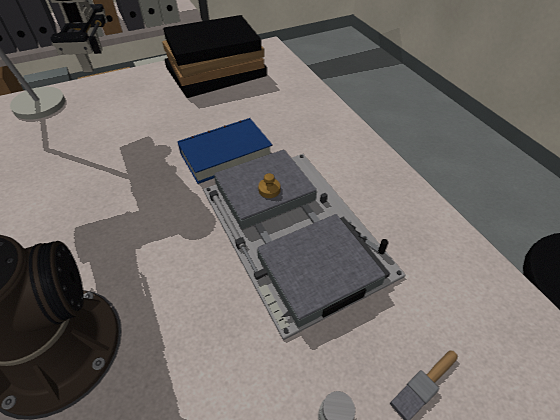

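The scene view shows the cradle base's far corners at about (177,279) and (366,271), the jar at (117,175) and the brush at (98,240). The side view shows base corners at about (286,336), (404,277) and (302,155), and the black pad at (345,303). I'll cast rays through these.

```bash
cat > h.py <<'E'
from plant import r
import cv2,numpy as np
def ray(n,uv,z):
    p=r.camera_params(n);R=cv2.Rodrigues(np.array(p["rvec"],float))[0];t=np.array(p["tvec"]).ravel()
    c=-R.T@t;d=R.T@np.linalg.solve(p["mtx"],[uv[0],uv[1],1.]);return c+d*(z-c[2])/d[2]
def proj(n,P):
    p=r.camera_params(n);return cv2.projectPoints(np.array(P,float).reshape(-1,3),np.array(p["rvec"],float),np.array(p["tvec"],float),p["mtx"],None)[0].reshape(-1,2)
E
python3 - <<'E'
from h import *
np.set_printoptions(precision=4,suppress=True)
P={}
for n,uv,l in [("scene",(177,279),(160,-225)),("scene",(366,271),(160,225)),("side",(286,336),(-145,-225)),("side",(404,277),(160,-225)),("side",(302,155),(160,225))]:
    w=ray(n,uv,.012);print(n,uv,w);P.setdefault('a',[]).append(l);P.setdefault('b',[]).append(w[:2])
a=np.array(P['a'])/1000;b=np.array(P['b'])
ac=a-a.mean(0);bc=b-b.mean(0)
th=np.arctan2((ac[:,0]*bc[:,1]-ac[:,1]*bc[:,0]).sum(),(ac*bc).sum());R=np.array([[np.cos(th),-np.sin(th)],[np.sin(th),np.cos(th)]])
o=b.mean(0)-R@a.mean(0);print("yaw",np.degrees(th),"o",o);print("res mm",1000*(b-(a@R.T+o)))
im=cv2.imread("pics/side0.png");g=im.max(2)
m=np.zeros_like(g);m[280:330,310:380]=(g[280:330,310:380]<28)*255
k=max(cv2.findContours(m,0,2)[0],key=cv2.contourArea);rc=cv2.boxPoints(cv2.minAreaRect(k));print("pad",rc,cv2.contourArea(k))
for c in (np.array(k)[:,0].mean(0),rc.mean(0)):
    w=ray("side",c,.042);print("pad ctr",w,"in cradle",R.T@(w[:2]-o))
for n,uv,z in [("scene",(117,185),.0),("scene",(97,215),.01),("scene",(101,270),.01)]:
    w=ray(n,uv,z);print(w,R.T@(w[:2]-o))
c=cv2.resize(im[230:345,240:415],None,fx=4,fy=4,interpolation=2);cv2.imwrite("pics/crop1.png",c)
E
```

```text
scene (177, 279) [ 0.7001 -0.1652  0.012 ]
scene (366, 271) [0.6936 0.2766 0.012 ]
side (286, 336) [ 0.4066 -0.1787  0.012 ]
side (404, 277) [ 0.6953 -0.174   0.012 ]
side (302, 155) [0.6821 0.2706 0.012 ]
yaw 1.6969149913068124 o [0.5352 0.0479]
res mm [[-1.7391  7.0615]
 [ 5.0571 -0.9632]
 [ 9.6293  2.5573]
 [-6.5844 -1.715 ]
 [-6.3629 -6.9405]]
pad [[319.6 310.2]
 [364.4 287.8]
 [367.8 294.6]
 [323.  317. ]] 315.0
pad ctr [ 0.5331 -0.1785  0.042 ] in cradle [-0.0089 -0.2263]
pad ctr [ 0.5336 -0.1786  0.042 ] in cradle [-0.0084 -0.2264]
[ 0.4274 -0.3455  0.    ] [-0.1195 -0.39  ]
[ 0.522  -0.3796  0.01  ] [-0.0259 -0.4269]
[ 0.6713 -0.3466  0.01  ] [ 0.1243 -0.3983]
```

View pics/crop1.png

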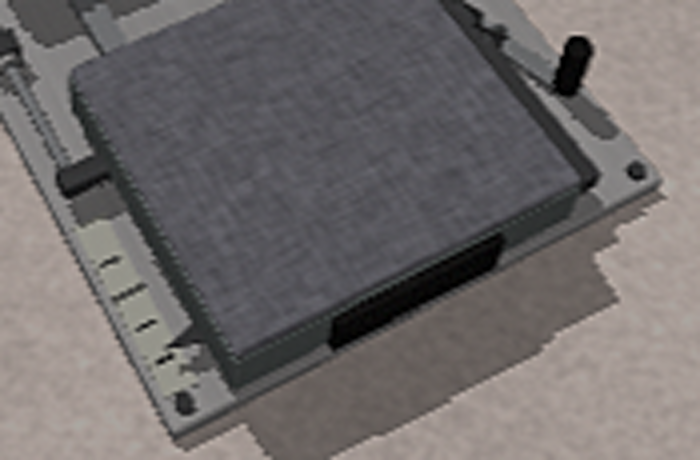

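The crop shows the black pad from about (323,313) to (365,292) in the full image, and the pointer at the first line. The space to the right of the pad is free. I'll move above the standoff point with the fingers closing.

```bash
python3 -m pendant '[[40,48,0,0,0,0.08],[80,97,0,0,0,0.16],[120,145,0,0,0,0.24],[160,194,0,0,0,0.33],[200,242,0,0,0,0.41],[240,290,0,0,0,0.5],[280,339,0,0,0,0.58],[320,387,0,0,0,0.66],[360,436,0,0,0,0.74],[400,484,0,0,0,0.82],[440,532,0,0,0,0.9],[480,581,0,0,0,0.99],[520,629,0,0,0,1.08],[555,670,0,0,0,1.15],[575,696,0,0,0,1.19],[581,703,0,0,0,1.19],[581,703,0,0,0,1.19],[581,703,0,0,0,1.19]]' 0 20
python3 - <<'E'
from h import *
np.set_printoptions(precision=4,suppress=True)
s=r.get_state();print(s["time_s"],s["tcp_pos"],s["eef_rot"],s["contact_force"])
cv2.imwrite("pics/w1.png",r.capture("wrist")[:,:,::-1])
a=[ray("side",p,.012) for p in((284.5,339),(405,276))];b=[ray("side",p,.042) for p in((323.2,312.5),(365,292.5))];print(a,b)
for q in(a,b):
    d=q[1]-q[0];print(np.degrees(np.arctan2(d[1],d[0])),np.linalg.norm(d),(q[0]+q[1])/2)
E
```

```text
time_s: 2.35
tcp_pos: [0.5344, -0.2282, 0.2457]
eef_rot: [-180.0, 0.0, -88.6]
contact_force: [0.3, -0.2, 0.2]
gripper_width: 0.0006
gripper_force: 0.0
2.35 [ 0.5344 -0.2282  0.2457] [-179.9961    0.0105  -88.5556] [ 0.3221 -0.2308  0.2254]
[array([ 0.4014, -0.1827,  0.012 ]), array([ 0.6988, -0.1729,  0.012 ])] [array([ 0.4863, -0.1793,  0.042 ]), array([ 0.5839, -0.179 ,  0.042 ])]
1.883908291676352 0.2975621987775868 [ 0.5501 -0.1778  0.012 ]
0.1846121653636624 0.0975750849431023 [ 0.5351 -0.1792  0.042 ]
```

View pics/w1.png

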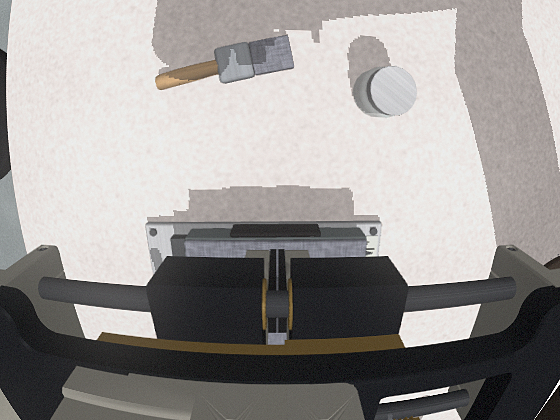

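The wrist view shows the pad at (232–320, 230), centred on the fingers (col 277), with the base edge level at row 218. The jar (392,92) and brush (225,60) are well away. I'll check the pad position with this view.

```bash
cat >> h.py <<'E'
from scipy.spatial.transform import Rotation as Ro
def wray(uv,z,s):
    p=r.camera_params("wrist");K=p["mtx"];q=np.array([uv[0]-K[0,2],uv[1]-K[1,2]]);rr=np.hypot(*q);t=rr/K[0,0]
    d=np.array([*(q/rr*np.sin(t)),np.cos(t)]);M=p["mount"];R=Ro.from_euler("xyz",s["eef_rot"],degrees=True).as_matrix()
    c=R@M[:3,3]+s["tcp_pos"];d=R@M[:3,:3]@d;return c+d*(z-c[2])/d[2]
E
python3 - <<'E'
from h import *
s=r.get_state()
for uv,z in[((232,230),.042),((320,230),.042),((148,217),.012),((382,217),.012),((392,85),.068),((268,38),.005)]:print(uv,wray(uv,z,s).round(4))
E
```

```text
(232, 230) [ 0.5829 -0.1763  0.042 ]
(320, 230) [ 0.4826 -0.1788  0.042 ]
(148, 217) [ 0.6973 -0.1785  0.012 ]
(382, 217) [ 0.3996 -0.1861  0.012 ]
(392, 85) [ 0.4208 -0.3431  0.068 ]
(268, 38) [ 0.5474 -0.3966  0.005 ]
```

```bash
python3 -m pendant '[[0,0,40,0,0,0],[0,0,90,0,0,0],[0,0,140,0,0,0],[0,0,180,0,0,0],[0,0,195,0,0,0],[0,0,195,0,0,0],[-10,0,195,0,0,0],[-20,0,195,0,0,0],[-28,0,195,0,0,0],[-32,0,195,0,0,0],[-32,0,195,0,0,0]]'
python3 -m pendant '[[-3,0,0,0,0,0],[-3,0,0,0,0,0]]'
python3 -m pendant '[[-3,0,0,0,0,0],[-3,0,0,0,0,0]]'
python3 -m pendant '[[-3,0,0,0,0,0],[-3,0,0,0,0,0]]'
python3 -m pendant '[[-3,0,0,0,0,0],[-3,0,0,0,0,0]]'
```

```text
time_s: 3.78
tcp_pos: [0.534, -0.1968, 0.0508]
eef_rot: [-180.0, -0.0, -88.6]
contact_force: [-0.9, 0.0, -0.3]
gripper_width: 0.0004
gripper_force: 0.0
time_s: 4.03
tcp_pos: [0.5337, -0.1942, 0.0505]
eef_rot: [180.0, 0.0, -88.6]
contact_force: [0.4, 0.8, -0.6]
gripper_width: 0.0006
gripper_force: 0.0
time_s: 4.28
tcp_pos: [0.5337, -0.1916, 0.0505]
eef_rot: [180.0, -0.0, -88.6]
contact_force: [1.4, -4.5, -1.6]
gripper_width: 0.0004
gripper_force: 2.1
time_s: 4.53
tcp_pos: [0.5336, -0.1887, 0.0505]
eef_rot: [180.0, -0.0, -88.6]
contact_force: [0.3, -5.3, -0.7]
gripper_width: 0.0002
gripper_force: 2.6
time_s: 4.78
tcp_pos: [0.5335, -0.1857, 0.0505]
eef_rot: [180.0, -0.0, -88.6]
contact_force: [0.0, -6.1, -2.1]
gripper_width: 0.0006
gripper_force: 2.8
```

```bash
python3 -m pendant '[[-4,0,0,0,0,0],[-8,0,0,0,0,0],[-12,0,0,0,0,0],[-16,0,0,0,0,0],[-20,0,0,0,0,0],[-24,0,0,0,0,0],[-28,0,0,0,0,0],[-28,0,0,0,0,0]]'
python3 - <<'E'
from h import *
im=r.capture("side")[:,:,::-1];cv2.imwrite("pics/s2.png",cv2.resize(im[220:345,225:415],None,fx=4,fy=4,interpolation=2))
E
```

```text
time_s: 5.78
tcp_pos: [0.5326, -0.1579, 0.0505]
eef_rot: [180.0, -0.0, -88.6]
contact_force: [0.4, -6.5, -1.5]
gripper_width: 0.0006
gripper_force: 3.5
```

View pics/s2.png

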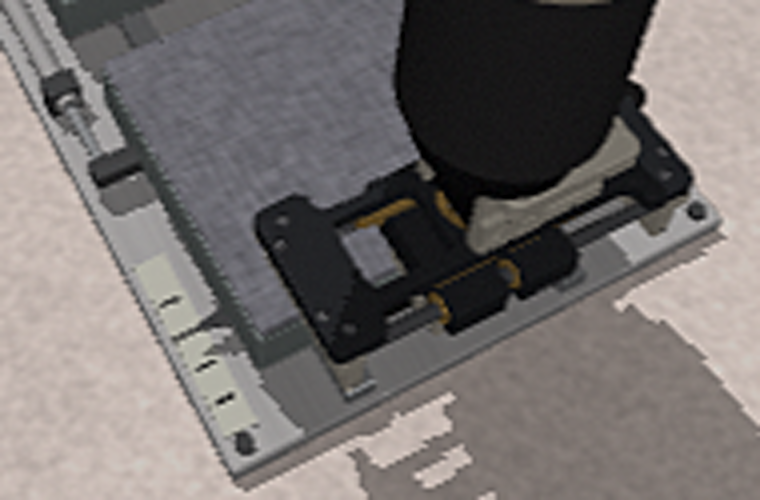

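The pointer tip at crop (220,322) is just short of the third, longer line at (200,338), which fits about 34 mm of travel. I'll push 16 mm more.

```bash
python3 -m pendant '[[-4,0,0,0,0,0],[-8,0,0,0,0,0],[-12,0,0,0,0,0],[-15,0,0,0,0,0],[-16,0,0,0,0,0],[-16,0,0,0,0,0]]'
python3 - <<'E'
from h import *
im=r.capture("side")[:,:,::-1];cv2.imwrite("pics/s3.png",cv2.resize(im[220:345,225:415],None,fx=4,fy=4,interpolation=2))
E
```

```text
time_s: 6.58
tcp_pos: [0.5321, -0.1424, 0.0505]
eef_rot: [179.9, -0.1, -88.6]
contact_force: [0.2, -10.5, -1.8]
gripper_width: 0.0003
gripper_force: 4.9
```

View pics/s3.png

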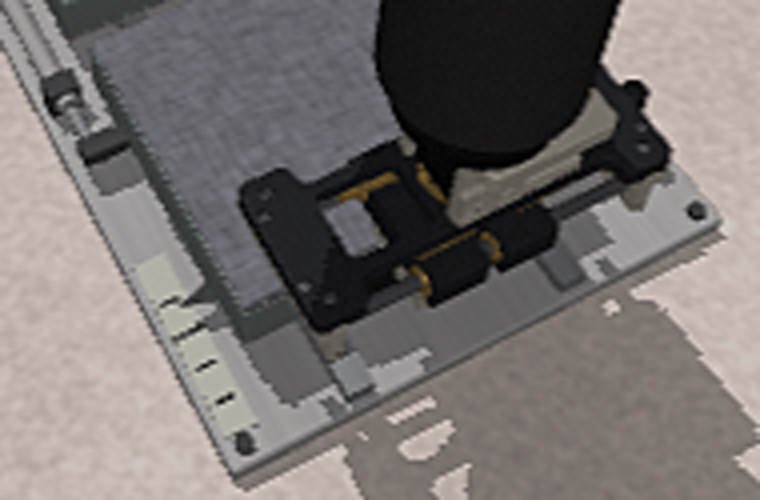

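The pointer tip at (190,303) is now between the longer line (190,335) and the last line (170,300), about 50 mm of travel. I'll back off slowly.

```bash
python3 -m pendant '[[3,0,0,0,0,0],[6,0,0,0,0,0],[9,0,0,0,0,0],[12,0,0,0,0,0],[16,0,0,0,0,0],[22,0,0,0,0,0],[30,0,0,0,0,0],[45,0,0,0,0,0],[60,0,0,0,0,0],[75,0,0,0,0,0],[80,0,0,0,0,0],[80,0,0,0,0,0],[80,0,-60,0,0,0],[80,0,-110,0,0,0],[80,0,-150,0,0,0],[80,0,-150,0,0,0],[80,0,-150,0,0,0]]'
python3 - <<'E'
from h import *
print(r.get_state()["contact_force"])
im=r.capture("side")[:,:,::-1];cv2.imwrite("pics/s4full.png",im);cv2.imwrite("pics/s4.png",cv2.resize(im[220:345,225:415],None,fx=4,fy=4,interpolation=2))
im=r.capture("wrist")[:,:,::-1];cv2.imwrite("pics/w4.png",im);
E
```

```text
time_s: 8.75
tcp_pos: [0.5341, -0.2207, 0.2002]
eef_rot: [180.0, 0.0, -88.6]
contact_force: [-0.7, 0.4, -0.9]
gripper_width: 0.0008
gripper_force: 0.0
[-0.72350242  0.42790444 -0.89162507]
```

View pics/s4.png

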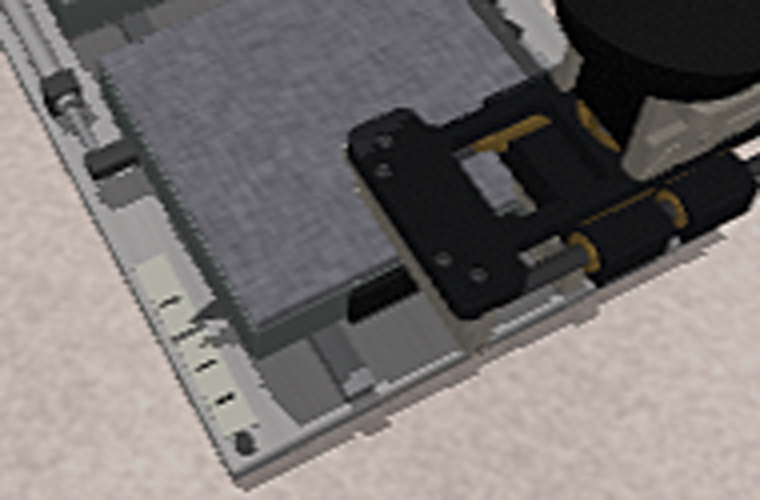

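View pics/w4.png

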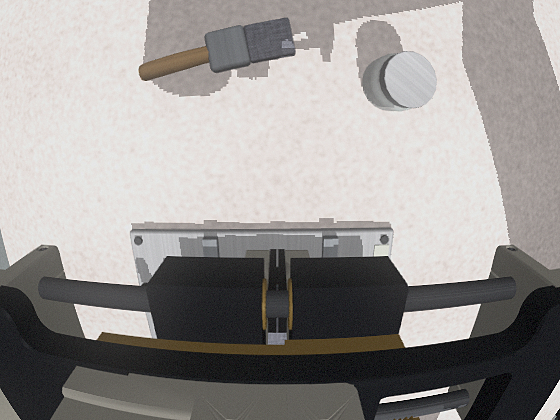

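The pointer has sprung back onto the longer line (crop about (203,318)), the plate has stayed in, and the robot touches nothing. I'll check the travel numerically from the plate's near-right top corner.

Run:
```python
from h import *
a=cv2.imread("pics/side0.png")[:,:,::-1];b=cv2.imread("pics/s4full.png")[:,:,::-1]
# felt patch near the free near-right corner: track plate corner by template
ga,gb=[cv2.cvtColor(np.ascontiguousarray(i),cv2.COLOR_RGB2GRAY) for i in(a,b)]
t=ga[306:330,288:312];m=cv2.matchTemplate(gb[275:325,265:315],t,cv2.TM_CCOEFF_NORMED);_,v,_,l=cv2.minMaxLoc(m)
p0=np.array([300,318.]);p1=p0+np.array([265+l[0]-288,275+l[1]-306]);print(v,p1,(ray("side",p1,.064)-ray("side",p0,.064)).round(4))
```

```text
0.8572361469268799 [290. 301.] [-0.0013  0.0385  0.    ]
```

The plate has moved about 38.5 mm, which matches the 0.040 latch. I'm handing in.

```bash
python3 -c "
from plant import r
print(r.close_job())"
```

```text
the job is handed in; nothing more can be done
None
```

The plate is latched at the middle setting: I measured about 38.5 mm of travel in the images against the nominal 40 mm, the pointer sits on the longer line, and I handed the job in with the arm clear of everything.

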